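Screen the dispenser outlet and hold its gate open

TASK

The dry-goods dispenser is to be brushed out by a colleague. First hang the white crumb guard, a bent plastic saddle, astride the bar in front of the outlet, centred on the bar, and let go of it; then pull the dispenser's spring-loaded gate slide out by its upright handle until the handle is level with the marker clip on the guide, and keep it there. Your work finishes while you are still holding the gate at the mark, with the guard hanging in place; leave the other things on the bench as they stand.

Things in the scene. Friction and masses are not known exactly. Their poses are not given: they have to be found in the camera images.
- dispenser: Fixed steel dispenser. Origin: centre of underside; x front to back (bar and outlet in front, -x), y left, z up; turned up to 9 deg. mm: housing x 0..100, y -90..90, z to 200; clear hopper r 60 at x 60, y 0, to z 318; chute to x -50, y 10..70, below z 110; base plate x -115..100, y -130..160, 12 thick; gate guide on the right (-y), x -5..45, to y -300, top z 100.
- bar_mid (a point): Middle of the guard bar on its axis (dispenser frame -100, 40, 160 mm), axes as the dispenser's. Horizontal bar, 18 mm diameter, along the dispenser's y, 100 mm each way to its posts, which end at its height. Nothing above it; above z 110 mm nothing within 95 mm behind it.
- guard: Loose guard of 3 mm bent white plastic sheet, an upside-down U standing on its feet: 36 mm over its flaps (its x), 30 mm clear between, 100 mm long (its y), 75 mm high (z up); foot lips turn out (56 mm over them). Origin: centre of underside. About 0.18 kg (varies), symmetric. Hung, its closed top rests on the bar, one flap each side, origin 63 mm below the bar's axis.
- gate (a joint): Gate slide travel in m: 0 shut, to 0.095 out; grows as it is pulled out to the right (dispenser's -y). A spring pulls it shut, about 4 N at 0 and 90 N per metre more (about 9 N at the mark); let go, it shuts by itself.
- gate_handle (a point): Point on the axis of the gate's upright black handle at gripping height, 12 mm below its top; moves with the gate. Round post, 20 mm diameter, 52 mm high, standing on the flat steel slide blade (top at z 110 mm). Shut: dispenser frame 20, -165, 150 mm, its axis 75 mm from the housing's side.
- mark: Fixed marker clip on the guide's front edge: black block 18 x 12 mm, 34 mm high, with a 4 mm thick fin on top, to z 117 mm. Origin: centre of underside, in the fin's mid-plane; axes as the dispenser's. At the mark, handle axis and fin have the same y in the dispenser's frame (handle 34 mm behind the fin): 45 to 75 mm of travel from shut.
- bowl: Bystander, to be left alone: white ceramic bowl, 100 mm across, 45 mm high. Origin: centre of its underside.
- jar: Bystander, to be left alone: glass jar with a lid, 66 mm across, 100 mm high, near the dispenser's front right. Origin: centre of its underside.
- oil: Bystander, to be left alone: oil bottle, 72 mm across, 250 mm high. Origin: centre of its underside.
- sauce: Bystander, to be left alone: squeeze bottle with a pointed tip, 64 mm across, 190 mm high. Origin: centre of its underside.
- basket: Bystander, to be left alone: bread basket, 170 mm across, 55 mm high. Origin: centre of its underside.
There are look-alikes about, which are no part of the job. Leave any black or red look-alike of the guard alone.

How it is judged:
By the outcome, as a careful person would: the job done as asked, in the order asked, and still so for the second after the job is handed in, while the arm keeps its last pose, push and grip.
It also fails if it takes over 58 s, if anything falls off the work surface, if the arm or the gripper's body presses on something with over 40 N, if the wrist force passes 120 N, or if a joint passes its speed limit or range.

ROBOT

A 7-joint arm with a two-finger parallel gripper is mounted at the origin on the work surface. World frame = base frame: x ahead of the robot, y to its left, z up, the work surface at z = 0. Lengths are in m, angles in rad, forces in N, time in s.
With the tool pointing down it reaches from about 0.425 to 0.875 m from the base axis. Payload 8.4 kg.
Tool frame: the origin (TCP) lies midway between the tips of the shut fingers; the grasp point (between the pads) lies 19 mm behind it (robot.grasp_offset is the distance from the TCP to the grasp point, in m); z points along the fingers, x is the direction in which the jaws open and shut, and the axes are right-handed (so a half turn about z gives the same grasp; the last joint's range is limited). The gripper opens to 87 mm and grips with 3 to 60 N. Pads are 19 mm wide; open, the fingers measure 117 mm over their backs; the gripper's body (75 mm by 190 mm) begins 51 mm behind the grasp point.
Start: joints at [1.068, 0.333, 0.04, 1.465, -0.013, 1.343, -0.059], TCP at [0.255, -0.598, 0.223] pointing down, gripper open.
Joint ranges: [-2.58, 2.58], [-0.38, 2.09], [-1.3, 1.39], [0.25, 2.4], [-1.5, 4.64], [0.08, 2.09], [-2.65, 2.65]. Speed limits (rad/s): [2.22, 2.22, 2.79, 2.79, 3.14, 3.14, 3.14].

INTERFACE

Orientations are given as [roll, pitch, yaw] about the fixed x, y, z axes, in that order (R = Rz(yaw) Ry(pitch) Rx(roll)).
In Python, from bench import robot gives the robot as it stands.
- The arm moves only by the tool play_rows, never from a script. Its argument "steps" is a list that holds one entry, the list of rows, each a list of 7 numbers: the turn, a rotation vector about the world's x, y, z in rad, then the shift along the world's x, y, z in cm, then the closure, from 0 (fully open) to 1 (shut). A call has 1 to 20 rows; each row is the pose to reach, as a shift and turn from the pose measured when the call began; what a row does not reach only later rows make up. A row lasts 1/10 s, in which the tool goes at most 50 mm and 8.59 degrees, less where a joint would pass 70% of its speed; a pose out of reach is approached as far as the arm can. A call with a gripper value outside its range is refused whole. The fingers move at their own pace and stop on an object; "newtons" is the grip in N (left out, the last holds). Time passes only in rows, so rows that repeat a pose let the fingers close. It gives the time, the measured TCP pose, the force and the opening at its end, in the units of the state.
- robot.read_state(): the state, without advancing time (a new reading comes with each control period).
- robot.snapshot(name): name is "scene" or "top" or "wrist"; returns a dict with "frame" (480x640x3 uint8, blue, green, red), "mtx" (3x3 intrinsics, pixels), "camera_from_world" (4x4, takes a point from world to camera coordinates). Camera axes: x right, y down, z forward; pixel columns grow to the right and rows downward; lengths in m; the calibration is good to about 2 mm. A picture is of the moment at which its call begins. There is no depth.
- robot.close_job(): hands the job in, once; it reports no verdict.
Trained networks look in a picture, given as the dict that the camera call returned (one of the last four; its "shot" number tells which), for a name from the list of things; names that differ only in an ending like _2 or _b are one class to them, and where a whole thing is asked for, a point or a joint stands for the part that bears it (a point fixed in the world has none). Each returns a list of dicts, best first, with "p" (0 to 1); they miss things now and then, are a little off and sometimes report something else, mostly with a low value. They report only what shows in the picture. A call takes as long as a camera call. They do not tell look-alikes from the thing itself.
- robot.search_frame(label, picture): "point" ([x, y, z] in m, in world coordinates, good to about 4 mm: the middle of the surface that is visible of it).
- robot.landmark_of(label, picture): "point" ([x, y, z] in m, in world coordinates, good to about 4 mm: a listed point, or the origin of a listed thing).
The state is a dict: "time": time; "joints": joint angles; "dq": joint speeds; "effort": joint torques, N m; "tool_pos": TCP position; "tcp_rot": TCP orientation; "contact_force": force on the tool from outside, world axes, zero at the start; "moment": the same for the moment, N m; "grip_width": finger opening in m.
Only numpy, scipy, OpenCV 4.12 (cv2) and the standard library are available. Lean on these libraries where they do the work, as an engineer would, in place of code of your own. Each camera call takes 0.05 s, during which the arm holds its last target. There are 200 camera calls.

## Working session

There is one attempt and no reset: what is moved stays moved. The work goes in short steps, Python scripts to look and compute and a tool call to move; the robot and the scene stay as the last step left them, time stands still between calls to the robot, and variables do not carry over. Pictures are saved under pics/ and viewed, on a budget of 10 in all, crops included, one or two more only if the job needs it, and the job is handed in when it is done.

Besides the shell and the picture viewer there is one more tool, called by a JSON object that holds its "method" and its "body". play_rows: Moves the arm, as the interface text tells. Its arguments: {"type":"object","properties":{"steps":{"type":"array","items":{"type":"array","items":{"type":"array","items":{"type":"number"}}}},"newtons":{"type":"number"}},"required":["steps"]}

```bash
mkdir -p pics; ls
python3 - <<'E'
from bench import robot
import cv2, numpy as np
s=robot.read_state(); print({k:np.round(v,3) for k,v in s.items()})
ims=[]
for c in ("scene","top"):
    p=robot.snapshot(c); cv2.imwrite(f"pics/{c}0.png",p["frame"])
    for l in ("dispenser","bar_mid","guard","gate_handle","mark","jar","bowl","oil","sauce","basket"):
        for f in ("landmark_of","search_frame"):
            if f=="search_frame" and l!="guard": continue
            r=getattr(robot,f)(l,p)
            print(c,f,l,[(np.round(d["point"],3).tolist(),round(d["p"],2)) for d in r[:4]])
print(robot.read_state()["time"])
E
```

```text
pics
{'time': np.float64(0.0), 'joints': array([ 1.068,  0.334,  0.04 ,  1.466, -0.013,  1.343, -0.058]), 'dq': array([ 0.001, -0.   ,  0.001,  0.   ,  0.001, -0.   ,  0.   ]), 'effort': array([-0.0000e+00, -6.5636e+01,  1.3350e+00, -4.0380e+01, -6.0000e-02,
        4.5000e-02,  0.0000e+00]), 'tool_pos': array([ 0.255, -0.597,  0.222]), 'tcp_rot': array([ 3.141e+00,  2.000e-03, -1.167e+00]), 'contact_force': array([ 0.873, -0.442, -0.91 ]), 'moment': array([-0.007, -0.07 , -0.02 ]), 'grip_width': np.float64(0.087)}
scene landmark_of dispenser [([0.592, 0.061, -0.005], 0.84)]
scene landmark_of bar_mid [([0.489, 0.105, 0.162], 0.63), ([0.412, -0.082, 0.003], 0.35)]
scene landmark_of guard [([0.317, 0.336, 0.002], 0.92), ([0.572, -0.482, -0.001], 0.49)]
scene search_frame guard [([0.32, 0.316, 0.06], 0.84), ([0.342, 0.479, 0.056], 0.67)]
scene landmark_of gate_handle []
scene landmark_of mark [([0.571, -0.482, -0.0], 0.55), ([0.573, -0.148, 0.076], 0.39)]
scene landmark_of jar [([0.488, 0.104, 0.162], 0.56)]
scene landmark_of bowl [([0.455, -0.338, 0.001], 0.57)]
scene landmark_of oil [
[... 331 characters left out ...]
416, 0.002], 0.26)]
top landmark_of guard [([0.329, 0.48, 0.0], 0.85), ([0.456, 0.347, 0.002], 0.75), ([0.319, 0.336, 0.002], 0.59), ([0.572, -0.488, -0.0], 0.39)]
top search_frame guard [([0.327, 0.475, 0.075], 0.79), ([0.454, 0.346, 0.077], 0.65), ([0.322, 0.332, 0.078], 0.56)]
top landmark_of gate_handle [([0.605, -0.102, 0.15], 0.84)]
top landmark_of mark [([0.577, -0.486, 0.001], 0.72), ([0.572, -0.151, 0.074], 0.53), ([0.553, 0.452, -0.003], 0.24)]
top landmark_of jar [([0.407, -0.082, 0.001], 0.61)]
top landmark_of bowl [([0.455, -0.332, 0.003], 0.56)]
top landmark_of oil []
top landmark_of sauce [([0.55, 0.452, -0.003], 0.94)]
top landmark_of basket [([0.574, -0.486, 0.0], 0.66)]
1.2
```

View pics/scene0.png

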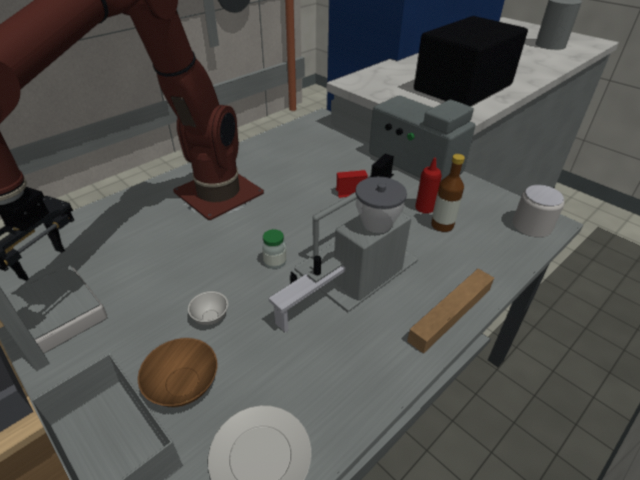

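View pics/top0.png

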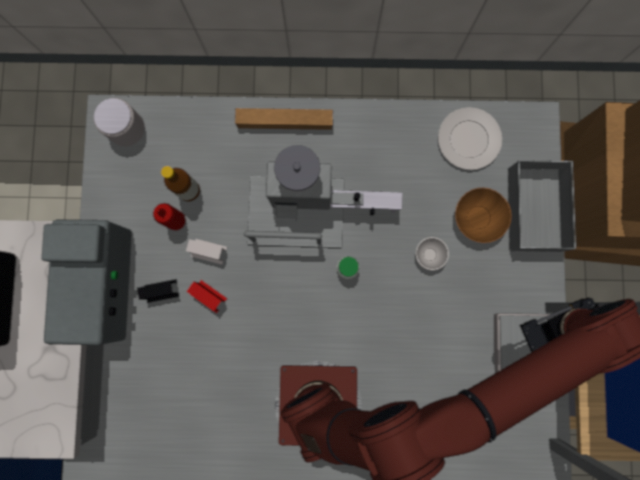

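Scene view: the white guard shows only as an occluded sliver behind the dispenser. The red look-alike is at (352,182) and the black one at (382,165).
Top view: the white guard is at (206,250), black at (158,291) and red at (207,295). The handle is at (357,198), the mark at (373,211) and the bar runs along row 237. So the white guard is the one at about (0.455, 0.347). I'll move over it by an arc in front of the bar.

{"method": "play_rows", "body": {"steps": [[[0, 0, 0.1, 4.5, 2.7, 4, 0], [0, 0, 0.2, 8, 6.2, 7, 0], [0, 0, 0.3, 11, 10.2, 8, 0], [0, 0, 0.4, 13.5, 14.7, 8, 0], [0, 0, 0.5, 15.5, 19.2, 8, 0], [0, 0, 0.6, 17, 23.7, 8, 0], [0, 0, 0.7, 18.5, 28.5, 8, 0], [0, 0, 0.8, 19.5, 33.5, 8, 0], [0, 0, 0.83, 20, 38.5, 8, 0], [0, 0, 0.83, 20.5, 43.5, 8, 0], [0, 0, 0.83, 20.5, 48.5, 8, 0], [0, 0, 0.83, 20.5, 53.5, 8, 0], [0, 0, 0.83, 20.5, 58.5, 8, 0], [0, 0, 0.83, 20.5, 63.5, 8, 0], [0, 0, 0.83, 20.5, 68.5, 8, 0], [0, 0, 0.83, 20.5, 73.5, 8, 0], [0, 0, 0.83, 20.5, 78.5, 8, 0], [0, 0, 0.83, 20, 83.5, 8, 0], [0, 0, 0.83, 19, 88, 7, 0], [0, 0, 0.83, 18.5, 92, 5, 0]]]}}

```text
time: 3.2
tool_pos: [0.4419, 0.3135, 0.2784]
tcp_rot: [-3.139, -0.002, -0.337]
contact_force: [1.2, 0.2, -0.5]
grip_width: 0.0866
```

```bash
cat > h.py <<'E'
from bench import robot
import cv2, numpy as np
def ray(p,uv,z):
    "world point on plane z seen at pixel uv"
    T=np.linalg.inv(p["camera_from_world"]); d=T[:3,:3]@np.linalg.inv(p["mtx"])@[*uv,1.]; o=T[:3,3]
    return o+d*(z-o[2])/d[2]
def proj(p,X):
    c=p["camera_from_world"]@[*X,1.]; q=p["mtx"]@c[:3]; return q[:2]/q[2]
def look(c,labels,name=None):
    p=robot.snapshot(c)
    if name: cv2.imwrite(f"pics/{name}.png",p["frame"])
    for l in labels:
        print(c,l,[(np.round(d["point"],3).tolist(),round(d["p"],2)) for d in robot.landmark_of(l,p)[:4]])
    return p
def st():
    s=robot.read_state(); print({k:np.round(s[k],3).tolist() for k in ("time","tool_pos","tcp_rot","contact_force","grip_width","joints")})
    return s
E
python3 - <<'E'
from h import *
st(); p=look("wrist",["guard"],"w1"); print(np.round(np.linalg.inv(p["camera_from_world"])[:3],3))
for h in (0,.0769):
  print("guard c at z",h,proj(p,[.455,.347,h]))
E
```

```text
{'time': 3.2, 'tool_pos': [0.442, 0.313, 0.278], 'tcp_rot': [-3.139, -0.002, -0.337], 'contact_force': [1.215, 0.248, -0.485], 'grip_width': 0.087, 'joints': [0.097, 0.172, -0.889, 1.611, 0.135, 1.42, -1.142]}
wrist guard [([0.332, 0.482, 0.003], 0.8), ([0.452, 0.347, 0.002], 0.63)]
[[ 0.944 -0.316 -0.097  0.47 ]
 [-0.331 -0.899 -0.287  0.393]
 [ 0.004  0.303 -0.953  0.44 ]]
guard c at z 0 [321.97821573 166.85648481]
guard c at z 0.0769 [322.23658807 175.89623661]
```

View pics/w1.png

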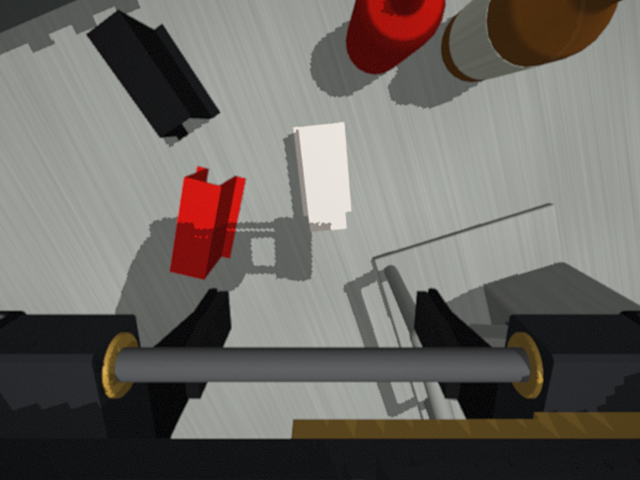

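The wrist view shows the white guard at about (323,175) with its long axis nearly vertical in the picture. Red is at (207,225), black at (150,75), and the bar at (395,330). I'll measure its top face from this view and from the top camera.

```bash
cat >> h.py <<'E'
def guardrect(p,z,x0,r=70,thr=None):
    u,v=proj(p,[*x0,z]).astype(int); f=p["frame"]; a,b=max(v-r,0),max(u-r,0)
    c=f[a:v+r,b:u+r].min(2); t=thr or int(c.max())-22
    n,l,s,_=cv2.connectedComponentsWithStats((c>t).astype(np.uint8)); k=1+np.argmax(s[1:,4])
    pts=np.argwhere(l==k)[:,::-1]+[b,a]
    W=np.array([ray(p,q,z)[:2] for q in pts]); (cx,cy),(w,h),_=rc=cv2.minAreaRect((W*1000).astype(np.float32))
    B=cv2.boxPoints(rc); e=max((B[1]-B[0],B[2]-B[1]),key=np.linalg.norm); e=e*np.sign(e[1])
    print("rect c",round(cx,1),round(cy,1),"size",round(w,1),round(h,1),"long-axis minus y, deg",round(np.degrees(np.arctan2(-e[0],e[1])),1),"thr",t,"n",s[k,4])
E
python3 - <<'E'
from h import *
p=robot.snapshot("wrist"); q=robot.snapshot("top")
for z in (.065,.075,.085):
    guardrect(p,z,(.455,.347)); guardrect(q,z,(.455,.347),30)
E
```

```text
rect c 454.9 342.0 size 102.5 47.1 long-axis minus y, deg -12.8 thr 204 n 4254
rect c 459.6 311.1 size 56.5 24.1 long-axis minus y, deg -14.3 thr 149 n 101
rect c 455.2 343.5 size 99.7 45.8 long-axis minus y, deg -12.8 thr 204 n 4254
rect c 458.6 309.1 size 56.2 24.0 long-axis minus y, deg -14.3 thr 149 n 101
rect c 455.5 344.9 size 96.9 44.5 long-axis minus y, deg -12.8 thr 204 n 4254
rect c 457.6 307.1 size 55.8 23.8 long-axis minus y, deg -14.3 thr 149 n 101
```

{"method": "play_rows", "body": {"steps": [[[0, 0, 0.09, 1.3, 3, -5, 0], [0, 0, 0.09, 1.3, 3, -10, 0], [0, 0, 0.09, 1.3, 3, -10, 0], [0, 0, 0.09, 1.3, 3, -10, 0]]]}}

```text
time: 3.8
tool_pos: [0.4543, 0.34, 0.1761]
tcp_rot: [3.139, 0.003, -0.246]
contact_force: [-0.2, -0.4, 0.6]
grip_width: 0.087
```

Run:
```python
from h import *
st(); p=look("wrist",["guard"],"w2")
guardrect(p,.075,(.455,.345),150)
```

```text
{'time': 3.8, 'tool_pos': [0.454, 0.34, 0.176], 'tcp_rot': [3.139, 0.003, -0.246], 'contact_force': [-0.17, -0.419, 0.559], 'grip_width': 0.087, 'joints': [0.02, 0.316, -0.883, 1.693, 0.254, 1.257, -1.166]}
wrist guard [([0.333, 0.484, 0.001], 0.71), ([0.451, 0.345, 0.002], 0.64), ([0.314, 0.34, -0.004], 0.6)]
rect c 461.0 360.3 size 77.0 40.2 long-axis minus y, deg -13.6 thr 213 n 3711
```

View pics/w2.png

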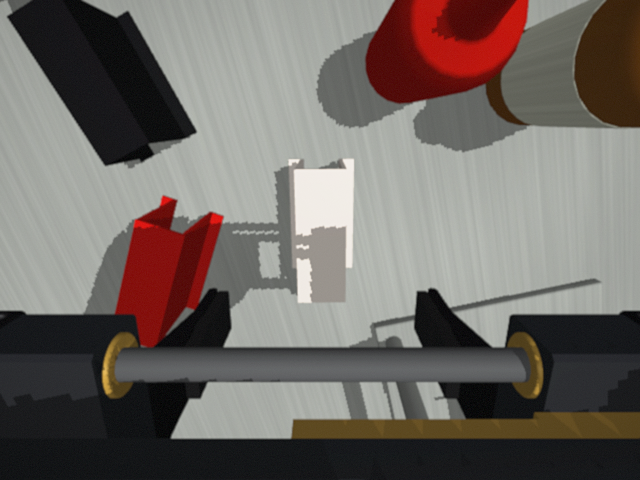

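The guard's top face runs from row 168 to row 302, with columns about 295–349 at the far edge and 299–346 at the near one. Its foot lips show beside it. It lies between the open fingers (columns 215 and 430). Next I turn those corners into a position and check the bar.

Run:
```python
from h import *
p=robot.snapshot("wrist")
c=p["frame"].min(2).astype(int)
for v in (175,190,205,240,270,285,300): print(v,c[v,286:360:2].tolist())
print([c[v,330] for v in range(160,176)], [c[v,330] for v in range(294,310)])
for z in (.07,.075):
    K=[ray(p,q,z)[:2] for q in ((295,168),(348.5,168),(346,302),(299,302))]
    print(np.round(np.array(K)*1000,1).tolist(), np.round(np.mean(K,0)*1000,1))
    m=(K[0]+K[1]-K[2]-K[3]); print("len",np.linalg.norm(m)/2,"ang",np.degrees(np.arctan2(-m[0],m[1])))
```

```text
175 [107, 136, 143, 173, 233, 232, 232, 232, 231, 232, 232, 231, 232, 231, 233, 232, 232, 233, 232, 233, 232, 232, 232, 232, 232, 232, 232, 232, 232, 232, 232, 234, 234, 180, 167, 169, 171]
190 [102, 124, 144, 152, 230, 231, 231, 230, 231, 231, 231, 231, 230, 231, 231, 231, 231, 231, 231, 231, 231, 232, 232, 232, 231, 231, 232, 232, 231, 232, 232, 231, 229, 183, 174, 169, 170]
205 [104, 113, 142, 144, 220, 231, 230, 231, 230, 231, 231, 231, 232, 232, 231, 232, 231, 231, 232, 231, 231, 231, 230, 231, 231, 231, 231, 231, 231, 231, 231, 231, 227, 179, 171, 179, 175]
240 [104, 106, 127, 143, 143, 142, 144, 141, 142, 142, 142, 143, 141, 142, 142, 141, 141, 142, 142, 142, 143, 141, 143, 141, 142, 143, 142, 141, 141, 193, 232, 230, 221, 172, 177, 175, 176]
270 [104, 105, 103, 105, 109, 212, 230, 229, 230, 230, 225, 147, 139, 142, 143, 142, 141, 141, 142, 144, 142, 143, 142, 143, 142, 144, 141, 142, 140, 165, 175, 172, 176, 173, 180, 176, 170]
285 [103, 100, 101, 103, 101, 179, 232, 230, 228, 229, 230, 211, 140, 142, 141, 141, 143, 141, 142, 143, 142, 142, 142, 143, 141, 142, 142, 143, 141, 
[... 265 characters left out ...]
nt64(170), np.int64(165), np.int64(137), np.int64(105), np.int64(100), np.int64(101), np.int64(100), np.int64(100), np.int64(111), np.int64(163), np.int64(219), np.int64(233), np.int64(233), np.int64(232)] [np.int64(141), np.int64(142), np.int64(142), np.int64(143), np.int64(142), np.int64(143), np.int64(141), np.int64(142), np.int64(144), np.int64(162), np.int64(175), np.int64(175), np.int64(173), np.int64(172), np.int64(172), np.int64(171)]
[[450.7, 397.8], [486.8, 388.7], [462.0, 288.7], [426.5, 297.7]] [456.5 343.2]
len 0.10302479337972491 ang -13.762204944869195
[[451.1, 398.3], [486.6, 389.4], [462.2, 291.2], [427.4, 300.0]] [456.8 344.7]
len 0.10111763094770593 ang -13.762204944869193
```

{"method": "play_rows", "body": {"steps": [[[0, 0, 0.006, 0.2, 0.4, -5, 0], [0, 0, 0.006, 0.2, 0.4, -9, 0], [0, 0, 0.006, 0.2, 0.4, -12, 0], [0, 0, 0.006, 0.2, 0.4, -13.5, 0], [0, 0, 0.006, 0.2, 0.4, -13.5, 0], [0, 0, 0.006, 0.2, 0.4, -13.5, 1], [0, 0, 0.006, 0.2, 0.4, -13.5, 1], [0, 0, 0.006, 0.2, 0.4, -13.5, 1], [0, 0, 0.006, 0.2, 0.4, -13.5, 1], [0, 0, 0.006, 0.2, 0.4, -13.5, 1]]], "newtons": 25}}

```text
time: 4.95
tool_pos: [0.4577, 0.3459, 0.0448]
tcp_rot: [-3.14, -0.002, -0.24]
contact_force: [-0.2, -0.6, 0.6]
grip_width: 0.055
```

Run:
```python
from h import *
st(); p=look("top",["bar_mid","gate_handle","dispenser","mark"])
for n,X in (("bar",[.489,.1045,.16]),("handle",[.605,-.102,.15])): print(n,proj(p,X))
f=p["frame"]; cv2.imwrite("pics/t1.png",cv2.resize(f[150:260,160:430],None,fx=2.9,fy=2.9,interpolation=cv2.INTER_CUBIC))
```

```text
{'time': 4.95, 'tool_pos': [0.458, 0.346, 0.045], 'tcp_rot': [-3.14, -0.002, -0.24], 'contact_force': [-0.18, -0.648, 0.555], 'grip_width': 0.055, 'joints': [-0.056, 0.467, -0.818, 1.814, 0.395, 1.029, -1.269]}
top bar_mid [([0.644, 0.416, 0.0], 0.75), ([0.488, 0.101, 0.162], 0.57)]
top gate_handle [([0.607, -0.102, 0.151], 0.72)]
top dispenser [([0.59, 0.065, -0.003], 0.56)]
top mark [([0.57, -0.145, 0.069], 0.55)]
bar [282.81332407 235.14538463]
handle [356.79210807 196.17655692]
```

View pics/t1.png

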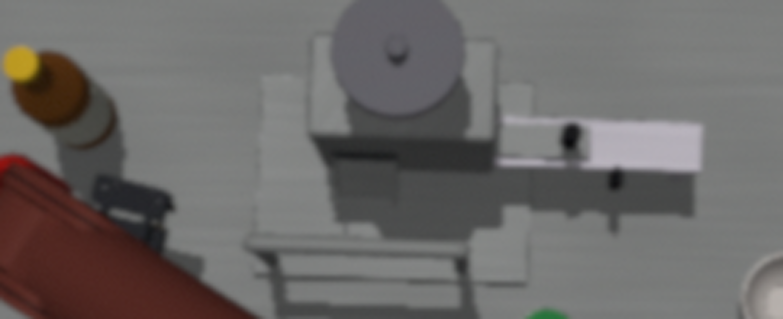

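Top crop: the bar runs from (250,240) to (468,246), the handle is at (572,136) and the mark fin at (615,180). The dispenser is turned about −1.5°. The fingers are still closing at 55 mm, so I continue and then lift.

{"method": "play_rows", "body": {"steps": [[[0, 0, 0, 0, 0, -0.3, 1], [0, 0, 0, 0, 0, -0.3, 1], [0, 0, 0, 0, 0, -0.3, 1], [0, 0, 0, 0, 0, -0.3, 1], [0, 0, 0, 0, 0, -0.3, 1]]]}}

```text
time: 5.7
tool_pos: [0.4574, 0.3465, 0.0432]
tcp_rot: [-3.14, -0.002, -0.239]
contact_force: [-6.5, -4.5, 21.5]
grip_width: 0.0357
```

Run:
```python
from h import *
st(); p=robot.snapshot("top")
T=np.array([(250,240),(468,246)])/2.9+[160,150]
K=[ray(p,q,.16) for q in T]; d=K[0]-K[1]
print(np.round(K,4),np.mean(K,0),"len",np.linalg.norm(d),"yaw",np.degrees(np.arctan2(-d[0],d[1])))
```

```text
{'time': 5.7, 'tool_pos': [0.457, 0.347, 0.043], 'tcp_rot': [-3.14, -0.002, -0.239], 'contact_force': [-6.456, -4.511, 21.541], 'grip_width': 0.036, 'joints': [-0.058, 0.47, -0.818, 1.815, 0.398, 1.026, -1.271]}
[[ 0.4941  0.2071  0.16  ]
 [ 0.4916 -0.0034  0.16  ]] [0.49285588 0.10187263 0.16      ] len 0.2105038341753537 yaw -0.6718527329837001
```

{"method": "play_rows", "body": {"steps": [[[0, 0, 0, 0, 0, 2, 1], [0, 0, 0, 0, 0, 6, 1], [0, 0, 0.04, 0, 0, 11, 1], [0, 0, 0.1, -1, -1, 15.5, 1], [0, 0, 0.16, -2, -4, 19.5, 1], [0, 0, 0.22, -2.7, -7, 23.5, 1], [0, 0, 0.22, -2.7, -10.5, 27, 1], [0, 0, 0.22, -2.7, -13.5, 30.5, 1], [0, 0, 0.22, -2.7, -16, 34, 1], [0, 0, 0.22, -2.7, -17.7, 36, 1], [0, 0, 0.22, -2.7, -17.7, 36, 1]]]}}

```text
time: 6.85
tool_pos: [0.4316, 0.1675, 0.4057]
tcp_rot: [-3.14, -0.007, -0.023]
contact_force: [0.5, 0.2, -1.4]
grip_width: 0.0358
```

Run:
```python
from h import *
st(); p=look("wrist",["bar_mid","dispenser","gate_handle","mark"],"w3"); print(np.round(np.linalg.inv(p["camera_from_world"])[:3],3),p["mtx"][0,0])
for y in (.0,.1045,.2): print(proj(p,[.489,y,.16]))
```

```text
{'time': 6.85, 'tool_pos': [0.432, 0.168, 0.406], 'tcp_rot': [-3.14, -0.007, -0.023], 'contact_force': [0.457, 0.176, -1.374], 'grip_width': 0.036, 'joints': [0.427, -0.075, -0.819, 1.535, -0.053, 1.651, -0.418]}
wrist bar_mid [([0.489, 0.108, 0.164], 0.94)]
wrist dispenser [([0.59, 0.06, 0.002], 0.96)]
wrist gate_handle []
wrist mark [([0.49, 0.108, 0.162], 0.41)]
[[ 1.    -0.024  0.     0.433]
 [-0.023 -0.952 -0.304  0.252]
 [ 0.008  0.304 -0.953  0.567]] 382.6644362320444
[370.72968381 338.26910059]
[372.15812232 257.13227214]
[373.66045728 171.7980467 ]
```

View pics/w3.png

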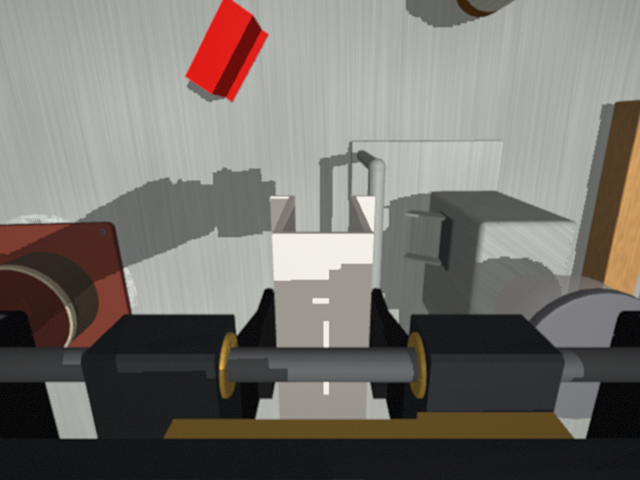

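The bar shows right of the guard, with its left end at about (377,160) and its axis near column 377. The guard sits square in the jaws, top edge at row 232, columns 272–374. I'll fit the bar's edges.

Run:
```python
from h import *
p=robot.snapshot("wrist"); g=p["frame"].astype(int).sum(2)//3
for v in (180,190,200,215,230,250): print(v,g[v,362:396].tolist())
print("col377",g[150:175,377].tolist())
K=[ray(p,q,.075+.406-.0435) for q in ((272,233),(374,233))]; print("guard top edge",np.round(K,4),"if z=",.4375)
```

```text
180 [182, 180, 181, 180, 177, 179, 181, 183, 184, 161, 101, 95, 116, 130, 142, 150, 160, 167, 173, 180, 182, 182, 178, 170, 164, 155, 156, 171, 183, 183, 180, 179, 181, 184]
190 [182, 181, 182, 178, 179, 180, 183, 183, 175, 140, 98, 102, 122, 136, 146, 153, 162, 169, 177, 182, 182, 178, 173, 167, 162, 153, 161, 181, 184, 183, 181, 182, 184, 182]
200 [239, 239, 240, 239, 240, 239, 240, 240, 239, 239, 241, 241, 228, 160, 145, 155, 165, 172, 178, 182, 179, 178, 171, 164, 157, 153, 169, 182, 185, 183, 182, 185, 185, 186]
215 [118, 125, 169, 228, 242, 241, 239, 240, 240, 240, 241, 234, 189, 150, 153, 162, 169, 177, 182, 182, 177, 173, 166, 159, 153, 164, 183, 188, 187, 166, 121, 107, 109, 110]
230 [98, 104, 117, 120, 121, 121, 120, 118, 124, 157, 191, 174, 148, 150, 159, 168, 174, 179, 179, 180, 175, 169, 159, 154, 160, 183, 189, 180, 155, 139, 115, 108, 111, 111]
250 [238, 238, 238, 238, 238, 238, 238, 238, 239, 240, 227, 167, 148, 158, 167, 173, 178, 180, 177, 174, 169, 159, 145, 122, 110, 109, 109, 112, 112, 108, 111, 109, 110, 110]
col377 [183, 183, 183, 183, 182, 182, 185, 184, 171, 139, 102, 82, 84, 101, 117, 128, 135, 142, 147, 147, 147, 146, 146, 146, 146]
guard top edge [[0.4139 0.2186 0.4375]
 [0.4487 0.218  0.4375]] if z= 0.4375
```

{"method": "play_rows", "body": {"steps": [[[0, 0, 0, 3, -3, -3, 1], [0, 0, 0, 6, -6.3, -6, 1], [0, 0, 0, 6, -6.3, -10.5, 1], [0, 0, 0, 6, -6.3, -14, 1], [0, 0, 0, 6, -6.3, -16.5, 1], [0, 0, 0, 6, -6.3, -18, 1], [0, 0, 0, 6, -6.3, -18, 1], [0, 0, 0, 6, -6.3, -18, 1]]]}}

```text
time: 7.95
tool_pos: [0.4902, 0.1079, 0.2229]
tcp_rot: [-3.14, -0.001, -0.017]
contact_force: [0.8, 0.2, -1.3]
grip_width: 0.0356
```

Run:
```python
from h import *
s=st(); p=robot.snapshot("wrist"); cv2.imwrite("pics/w4.png",p["frame"])
q=robot.snapshot("scene")
u,v=proj(q,[.493,.105,.16]).astype(int); print(u,v)
c=cv2.resize(q["frame"][v-60:v+60,u-80:u+80],None,fx=4,fy=4,interpolation=cv2.INTER_CUBIC)
cv2.imwrite("pics/w4.png",np.hstack([cv2.resize(p["frame"],None,fx=.6,fy=.6),cv2.resize(c,(384,288))]))
```

```text
{'time': 7.95, 'tool_pos': [0.49, 0.108, 0.223], 'tcp_rot': [-3.14, -0.001, -0.017], 'contact_force': [0.801, 0.2, -1.282], 'grip_width': 0.036, 'joints': [0.451, 0.086, -0.786, 1.785, 0.061, 1.295, -0.367]}
342 203
```

View pics/w4.png

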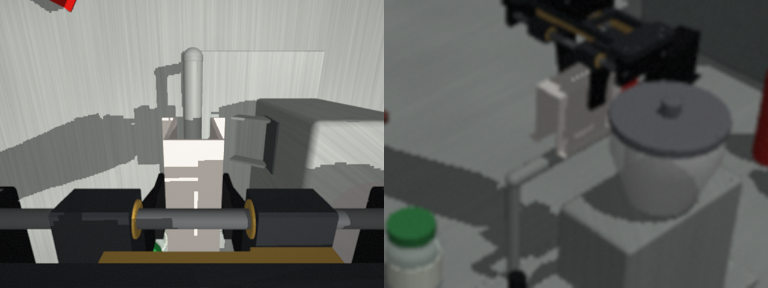

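Left: the bar (column about 193) lies in the middle of the guard's flaps (164–225). Right: the guard hangs just above the bar, lined up with it. I'll do a numeric check of the offset.

Run:
```python
from h import *
p=robot.snapshot("wrist"); g=cv2.GaussianBlur(p["frame"],(3,3),0).astype(int).sum(2)//3
for v in (120,160,190): print(v,g[v,296:350].tolist())
print("top",g[70:100,321].tolist())
v=255; print(v,g[v,262:284].tolist(),g[v,362:386].tolist())
print("row",g[215:250,300].tolist())
for q in ((300,160),(320,160),(340,160),(321,82)): print(q,np.round(ray(p,q,.16),4))
for q in ((272,245),(375,245)): print(q,np.round(ray(p,q,.2545),4))
```

```text
120 [111, 113, 119, 124, 123, 116, 111, 105, 98, 99, 109, 122, 131, 139, 146, 152, 158, 163, 167, 172, 176, 181, 186, 191, 194, 198, 200, 200, 197, 192, 187, 183, 179, 175, 171, 168, 163, 156, 147, 145, 160, 182, 193, 193, 191, 191, 192, 193, 193, 193, 194, 196, 195, 193]
160 [189, 188, 188, 189, 184, 163, 132, 111, 102, 99, 105, 117, 128, 137, 145, 151, 157, 163, 168, 173, 177, 181, 185, 189, 193, 195, 197, 198, 195, 191, 187, 183, 180, 176, 173, 168, 162, 154, 146, 151, 171, 188, 194, 193, 191, 192, 194, 195, 197, 199, 199, 197, 194, 192]
190 [192, 190, 188, 188, 189, 190, 185, 162, 125, 101, 101, 113, 125, 135, 143, 150, 156, 162, 168, 172, 176, 180, 184, 187, 191, 194, 196, 196, 194, 191, 187, 183, 179, 176, 172, 167, 160, 151, 147, 161, 186, 197, 196, 194, 195, 196, 197, 200, 201, 201, 199, 196, 194, 191]
top [186, 186, 186, 186, 186, 187, 186, 182, 169, 153, 146, 150, 156, 162, 168, 172, 175, 179, 182, 185, 187, 188, 187, 186, 186, 188, 190, 189, 187, 183]
255 [115, 113, 112, 113, 114, 115, 115, 114, 116, 136, 182, 226, 244, 245, 244, 244, 244, 244, 244, 244, 244, 244] [244, 244, 244, 244, 244, 244, 244, 245, 245, 237, 203, 150, 120, 118, 120, 119, 117, 117, 118, 120, 120, 120, 121, 121]
row [113, 114, 114, 113, 113, 114, 114, 113, 114, 114, 113, 113, 113, 113, 113, 114, 121, 142, 185, 226, 243, 245, 245, 244, 244, 244, 244, 244, 244, 244, 244, 244, 244, 244, 244]
(300, 160) [0.4796 0.1712 0.16  ]
(320, 160) [0.4911 0.171  0.16  ]
(340, 160) [0.5026 0.1708 0.16  ]
(321, 82) [0.4924 0.2125 0.16  ]
(272, 245) [0.4737 0.1503 0.2545]
(375, 245) [0.5106 0.1496 0.2545]
```

{"method": "play_rows", "body": {"steps": [[[0, 0, -0.009, -0.15, -0.1, -1, 1], [0, 0, -0.009, -0.15, -0.1, -2.5, 1], [0, 0, -0.009, -0.15, -0.1, -4.5, 1], [0, 0, -0.009, -0.15, -0.1, -6.5, 1], [0, 0, -0.009, -0.15, -0.1, -7.5, 1], [0, 0, -0.009, -0.15, -0.1, -8, 1], [0, 0, -0.009, -0.15, -0.1, -8, 1], [0, 0, -0.009, -0.15, -0.1, -8, 1]]]}}

```text
time: 8.9
tool_pos: [0.4895, 0.107, 0.144]
tcp_rot: [-3.139, -0.003, -0.026]
contact_force: [-0.4, -0.1, -1.6]
grip_width: 0.0358
```

{"method": "play_rows", "body": {"steps": [[[0, 0, 0, 0, 0, -0.2, 1], [0, 0, 0, 0, 0, -0.35, 1], [0, 0, 0, 0, 0, -0.35, 1], [0, 0, 0, 0, 0, -0.35, 1]]]}}

```text
time: 9.3
tool_pos: [0.4896, 0.1069, 0.1407]
tcp_rot: [-3.14, -0.004, -0.026]
contact_force: [-0.2, -0.3, -1.4]
grip_width: 0.0355
```

{"method": "play_rows", "body": {"steps": [[[0, 0, 0, 0, 0, -0.15, 1], [0, 0, 0, 0, 0, -0.3, 1], [0, 0, 0, 0, 0, -0.3, 1], [0, 0, 0, 0, 0, -0.3, 1]]]}}

```text
time: 9.7
tool_pos: [0.49, 0.107, 0.1399]
tcp_rot: [-3.141, -0.005, -0.026]
contact_force: [-10.8, -2.7, 22.3]
grip_width: 0.0357
```

{"method": "play_rows", "body": {"steps": [[[0, 0, 0, 0, 0, 0.05, 1], [0, 0, 0, 0, 0, 0.05, 1], [0, 0, 0, 0, 0, 0.05, 0.5], [0, 0, 0, 0, 0, 0.05, 0.3], [0, 0, 0, 0, 0, 0.05, 0], [0, 0, 0, 0, 0, 0.05, 0], [0, 0, 0, 0, 0, 0.05, 0], [0, 0, 0, 0, 0, 0.05, 0], [0, 0, 0, 0, 0, 0.05, 0], [0, 0, 0, 0, 0, 0.05, 0]]]}}

```text
time: 10.7
tool_pos: [0.49, 0.107, 0.1404]
tcp_rot: [-3.141, -0.005, -0.026]
contact_force: [-0.6, -0.9, 0.1]
grip_width: 0.0852
```

Run:
```python
from h import *
s=st(); p=robot.snapshot("wrist")
q=robot.snapshot("scene"); u,v=342,203
c=cv2.resize(q["frame"][v-60:v+60,u-80:u+80],None,fx=4,fy=4,interpolation=cv2.INTER_CUBIC)
cv2.imwrite("pics/w5.png",np.hstack([cv2.resize(p["frame"],None,fx=.6,fy=.6),cv2.resize(c,(384,288))]))
```

```text
{'time': 10.7, 'tool_pos': [0.49, 0.107, 0.14], 'tcp_rot': [-3.141, -0.005, -0.026], 'contact_force': [-0.599, -0.879, 0.126], 'grip_width': 0.085, 'joints': [0.425, 0.162, -0.784, 1.896, 0.127, 1.129, -0.432]}
```

View pics/w5.png

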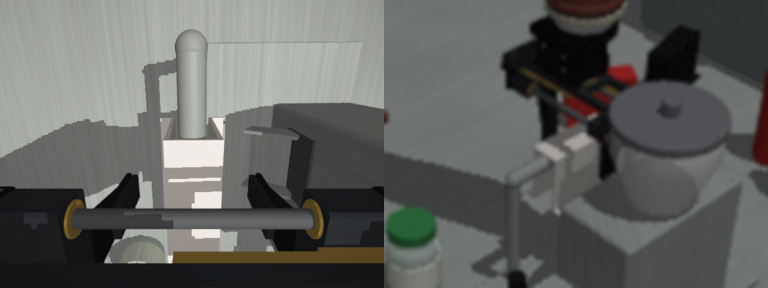

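The guard is seated astride the bar with the fingers clear on both sides: the flaps hug the bar on the left, and it sits level on the right. Now straight up and over to the handle.

{"method": "play_rows", "body": {"steps": [[[0, 0, 0, 0, 0, 2, 0], [0, 0, 0, 0, 0, 6, 0], [0, 0, 0, 0, 0, 11, 0], [0, 0, 0, 0, 0, 16, 0], [0, 0, 0, 0, 0, 21, 0], [0, 0, 0, 0, -1, 25, 0], [0, 0, 0, 1, -5, 26, 0], [0, 0, 0, 2.5, -9.5, 26, 0], [0, 0, 0, 4.5, -14, 26, 0], [0, 0, 0, 7, -18, 25, 0], [0, 0, 0, 9, -21.5, 22, 0], [0, 0, 0, 10, -23.7, 19, 0], [0, 0, 0, 10, -23.7, 19, 0], [0, 0, 0, 10, -23.7, 19, 0]]]}}

```text
time: 12.2
tool_pos: [0.5897, -0.13, 0.3297]
tcp_rot: [-3.14, -0.003, -0.027]
contact_force: [0.8, 0.0, 0.1]
grip_width: 0.0871
```

Run:
```python
from h import *
st(); p=look("wrist",["gate_handle","mark","bar_mid","guard","dispenser"],"w6")
q=look("top",["gate_handle","mark","guard"])
for X in ([.605,-.102,.162],[.572,-.149,.117]): print(proj(p,X))
```

```text
{'time': 12.2, 'tool_pos': [0.59, -0.13, 0.33], 'tcp_rot': [-3.14, -0.003, -0.027], 'contact_force': [0.77, 0.034, 0.089], 'grip_width': 0.087, 'joints': [0.631, 0.259, -0.608, 1.383, 0.145, 1.541, 0.009]}
wrist gate_handle [([0.604, -0.106, 0.15], 0.64)]
wrist mark [([0.407, -0.08, -0.003], 0.73), ([0.578, -0.149, 0.075], 0.65)]
wrist bar_mid []
wrist guard []
wrist dispenser [([0.59, 0.055, 0.002], 0.62)]
top gate_handle [([0.605, -0.105, 0.15], 0.93)]
top mark []
top guard [([0.32, 0.336, 0.003], 0.89), ([0.331, 0.48, 0.001], 0.78), ([0.489, 0.108, 0.101], 0.6)]
[337.69252516 189.57677617]
[303.87319861 229.17221459]
```

View pics/w6.png

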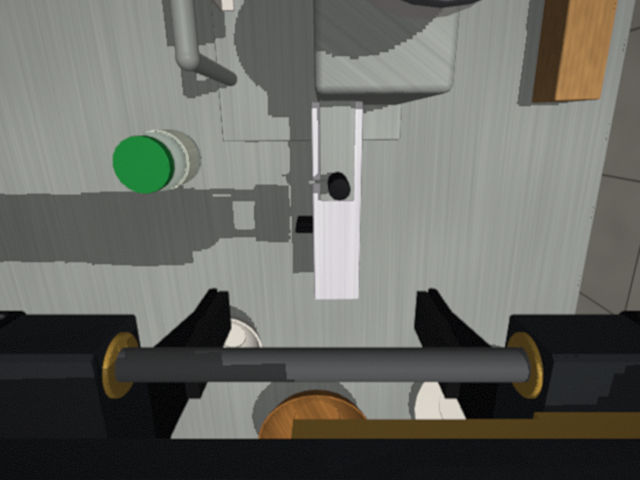

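The handle is at about (339,186), the black mark at (305,224), the jar at (143,163) and the guide runs from column 315 to 360. I'll fit both.

Run:
```python
from h import *
p=robot.snapshot("wrist"); f=p["frame"]
c=cv2.resize(f[160:250,285:365],None,fx=8,fy=8,interpolation=cv2.INTER_NEAREST); c=np.clip(c.astype(float)*1.0,0,255)
c=(255*(c/255)**.5).astype(np.uint8); cv2.imwrite("pics/w7.png",cv2.resize(c,(533,600),interpolation=cv2.INTER_NEAREST))
print("top of handle", *[np.round(ray(p,u,.162),4) for u in ((339,184),)])
```

```text
top of handle [ 0.6069 -0.0974  0.162 ]
```

View pics/w7.png

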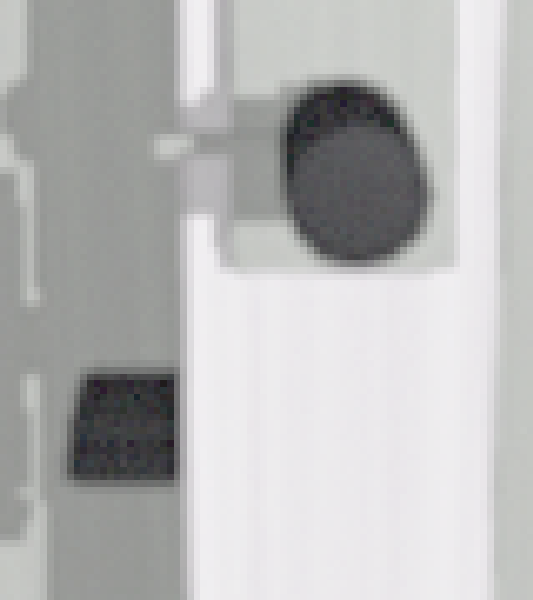

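Run:
```python
from h import *
p=robot.snapshot("wrist")
print("handle",np.round(ray(p,(338.7,189),.162),4))
for z in (.075,.083): print("upper edge z",z,np.round(ray(p,(304,216),z),4),"-> y0",ray(p,(304,216),z)[1]-.006)
for z,o in ((.105,.006),(.109,.006),(.117,.002)): print("lower edge z",z,"-> y0",round(ray(p,(304,232),z)[1]+o,4))
for u in ((295.2,231),(312,231)): print(np.round(ray(p,u,.109),4))
print("guide top corners",[np.round(ray(p,u,.11),4) for u in ((316,297),(358,297),(312,103),(362,103))])
g=p["frame"].astype(int).sum(2)
for v in range(213,236): print(v,g[v,293:315].tolist())
```

```text
handle [ 0.6065 -0.1018  0.162 ]
upper edge z 0.075 [ 0.5713 -0.1458  0.075 ] -> y0 -0.15183141895730773
upper edge z 0.083 [ 0.5717 -0.1439  0.083 ] -> y0 -0.14990884554813583
lower edge z 0.105 -> y0 -0.1499
lower edge z 0.109 -> y0 -0.1487
lower edge z 0.117 -> y0 -0.1504
[ 0.5632 -0.1534  0.109 ]
[ 0.5806 -0.1539  0.109 ]
guide top corners [array([ 0.5825, -0.2288,  0.11  ]), array([ 0.6285, -0.2301,  0.11  ]), array([ 0.5849, -0.0291,  0.11  ]), array([ 0.6317, -0.0303,  0.11  ])]
213 [278, 281, 273, 287, 286, 281, 278, 274, 276, 278, 278, 273, 277, 277, 288, 282, 274, 267, 279, 391, 580, 676]
214 [278, 277, 275, 284, 283, 263, 248, 237, 245, 245, 238, 242, 240, 249, 248, 249, 241, 235, 254, 392, 576, 672]
215 [280, 277, 279, 271, 224, 186, 168, 165, 160, 159, 158, 159, 156, 166, 169, 163, 156, 156, 195, 378, 577, 676]
216 [280, 278, 274, 243, 150, 87, 58, 60, 64, 60, 58, 66, 56, 63, 63, 61, 54, 50, 140, 362, 575, 675]
217 [278, 276, 268, 218, 104, 33, 21, 26, 20, 16, 44, 23, 15, 43, 18, 31, 27, 14, 127, 358, 574, 670]
218 [281, 278, 260, 196, 77, 35, 23, 15, 26, 18, 32, 31, 24,
[... 1099 characters left out ...]
, 41, 47, 45, 48, 42, 122, 340, 547, 651]
230 [267, 201, 84, 47, 40, 42, 37, 50, 47, 36, 45, 38, 44, 30, 43, 41, 42, 28, 128, 334, 543, 654]
231 [256, 207, 123, 78, 55, 63, 60, 58, 62, 77, 61, 60, 55, 55, 60, 60, 59, 60, 151, 350, 544, 651]
232 [271, 250, 217, 164, 146, 143, 141, 140, 142, 141, 140, 142, 142, 141, 144, 151, 145, 154, 210, 366, 541, 647]
233 [276, 275, 267, 243, 239, 243, 236, 230, 230, 235, 233, 236, 229, 232, 241, 241, 235, 235, 260, 368, 536, 644]
234 [272, 285, 283, 277, 275, 279, 277, 271, 271, 271, 273, 269, 268, 275, 281, 291, 279, 268, 279, 369, 529, 637]
235 [271, 279, 276, 275, 279, 283, 282, 276, 281, 274, 276, 279, 274, 281, 280, 286, 287, 274, 279, 370, 529, 641]
```

{"method": "play_rows", "body": {"steps": [[[0, 0, 0, 1.7, 2.8, -3, 0], [0, 0, 0, 1.7, 2.8, -8, 0], [0, 0, 0, 1.7, 2.8, -12, 0], [0, 0, 0, 1.7, 2.8, -15, 0], [0, 0, 0, 1.7, 2.8, -17.5, 0], [0, 0, 0, 1.7, 2.8, -19, 0], [0, 0, 0, 1.7, 2.8, -19.8, 0], [0, 0, 0, 1.7, 2.8, -19.8, 0], [0, 0, 0, 1.7, 2.8, -19.8, 0]]]}}

```text
time: 13.7
tool_pos: [0.6077, -0.102, 0.1337]
tcp_rot: [-3.141, -0.007, -0.026]
contact_force: [-0.4, 0.5, -0.2]
grip_width: 0.087
```

Run:
```python
from h import *
st(); p=robot.snapshot("wrist")
print(proj(p,[.6065,-.1018,.162]))
q=robot.snapshot("scene"); u,v=proj(q,[.6,-.12,.13]).astype(int)
c=cv2.resize(q["frame"][v-45:v+45,u-60:u+60],(384,288),interpolation=cv2.INTER_CUBIC)
cv2.imwrite("pics/w8.png",np.hstack([cv2.resize(p["frame"],None,fx=.6,fy=.6),c]))
```

```text
{'time': 13.7, 'tool_pos': [0.608, -0.102, 0.134], 'tcp_rot': [-3.141, -0.007, -0.026], 'contact_force': [-0.374, 0.501, -0.236], 'grip_width': 0.087, 'joints': [0.576, 0.386, -0.602, 1.641, 0.232, 1.18, -0.106]}
[318.58371155 343.4832667 ]
```

View pics/w8.png

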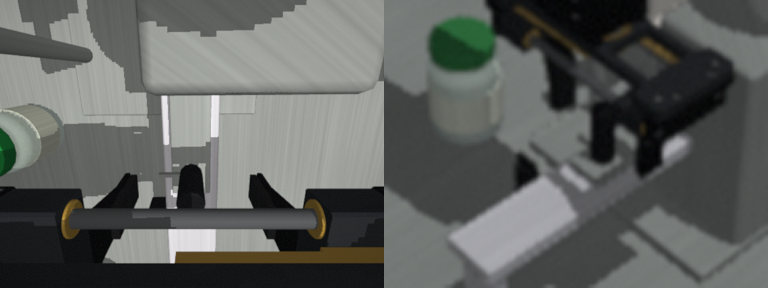

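The handle (column 191 on the left) stands midway between the open fingers. Closing now.

{"method": "play_rows", "body": {"steps": [[[0, 0, 0, 0, 0, -0.2, 1], [0, 0, 0, 0, 0, -0.2, 1], [0, 0, 0, 0, 0, -0.2, 1], [0, 0, 0, 0, 0, -0.2, 1], [0, 0, 0, 0, 0, -0.2, 1], [0, 0, 0, 0, 0, -0.2, 1], [0, 0, 0, 0, 0, -0.2, 1], [0, 0, 0, 0, 0, -0.2, 1], [0, 0, 0, 0, 0, -0.2, 1], [0, 0, 0, 0, 0, -0.2, 1], [0, 0, 0, 0, 0, -0.2, 1], [0, 0, 0, 0, 0, -0.2, 1], [0, 0, 0, 0, 0, -0.2, 1], [0, 0, 0, 0, 0, -0.2, 1]]], "newtons": 50}}

```text
time: 15.2
tool_pos: [0.6059, -0.1019, 0.1317]
tcp_rot: [-3.142, -0.003, -0.026]
contact_force: [-9.0, -0.1, 5.5]
grip_width: 0.0187
```

Run:
```python
from h import *
st(); p=look("wrist",["gate_handle"]); q=look("top",["gate_handle","mark"])
for X in ([.6065,-.0918,.110],[.6065,-.0918,.162],[.6065,-.1018,.162]): print(.6*proj(p,X))
print(robot.read_state()["moment"])
c=cv2.resize(p["frame"][240:350,250:400],(600,440),interpolation=cv2.INTER_NEAREST); c=(255*(c/255)**.5).astype(np.uint8)
cv2.imwrite("pics/w9.png",c)
```

```text
{'time': 15.2, 'tool_pos': [0.606, -0.102, 0.132], 'tcp_rot': [-3.142, -0.003, -0.026], 'contact_force': [-8.965, -0.065, 5.48], 'grip_width': 0.019, 'joints': [0.575, 0.387, -0.602, 1.645, 0.233, 1.18, -0.107]}
wrist gate_handle [([0.607, -0.103, 0.147], 0.71)]
top gate_handle [([0.611, -0.104, 0.151], 0.69)]
top mark []
[193.06538759 163.58486393]
[193.31588227 194.16369432]
[193.71211418 207.73861952]
[ 0.0531828   2.09518922 -0.02650826]
```

View pics/w9.png

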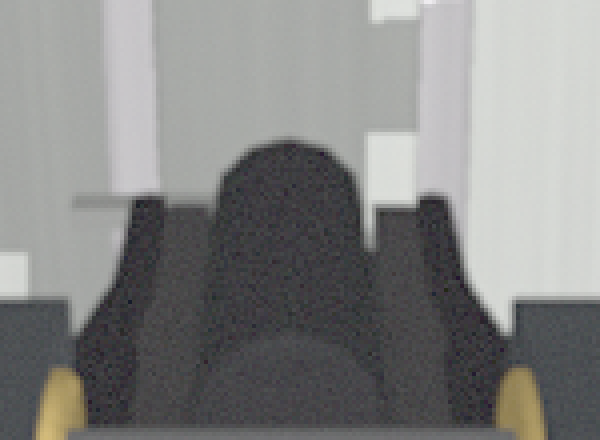

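The handle is well inside both pads. Pulling along the guide now.

{"method": "play_rows", "body": {"steps": [[[0, 0, 0, 0, -0.4, 0, 1], [0, 0, 0, 0, -1, 0, 1], [0, 0, 0, 0, -1.8, 0, 1], [0, 0, 0, -0.1, -2.6, 0, 1], [0, 0, 0, -0.1, -3.4, 0, 1], [0, 0, 0, -0.1, -4.1, 0, 1], [0, 0, 0, -0.1, -4.6, 0, 1], [0, 0, 0, -0.1, -4.8, 0, 1], [0, 0, 0, -0.1, -4.8, 0, 1], [0, 0, 0, -0.1, -4.8, 0, 1]]]}}

```text
time: 16.45
tool_pos: [0.605, -0.1476, 0.1317]
tcp_rot: [-3.139, -0.003, -0.024]
contact_force: [-1.0, 7.1, 2.2]
grip_width: 0.0188
```

Run:
```python
from h import *
s=st(); y=s["tool_pos"]
p=look("wrist",["gate_handle","mark"]); q=look("scene",["gate_handle","mark","guard"]); t=look("top",["gate_handle","mark","guard"])
for n,z in (("p",p),("q",q)): print(n,"handle bottom",proj(z,[y[0],y[1],.11]),"mark top",proj(z,[.572,-.150,.117]))
u,v=proj(q,[.59,-.15,.12]).astype(int)
a=cv2.resize(q["frame"][v-30:v+30,u-40:u+40],(400,300),interpolation=cv2.INTER_CUBIC)
b=cv2.resize(p["frame"][200:350,220:420],(400,300),interpolation=cv2.INTER_NEAREST)
c=np.hstack([a,b]); c=(255*(c/255)**.6).astype(np.uint8); cv2.imwrite("pics/w10.png",c); print(u,v)
```

```text
{'time': 16.45, 'tool_pos': [0.605, -0.148, 0.132], 'tcp_rot': [-3.139, -0.003, -0.024], 'contact_force': [-0.958, 7.093, 2.226], 'grip_width': 0.019, 'joints': [0.631, 0.4, -0.584, 1.623, 0.231, 1.186, -0.028]}
wrist gate_handle [([0.604, -0.149, 0.148], 0.64)]
wrist mark [([0.575, -0.15, 0.074], 0.66)]
scene gate_handle [([0.605, -0.15, 0.149], 0.65)]
scene mark [([0.573, -0.147, 0.073], 0.47)]
scene guard [([0.336, 0.484, -0.002], 0.94), ([0.491, 0.103, 0.097], 0.9), ([0.316, 0.338, -0.001], 0.66), ([0.549, 0.446, -0.002], 0.58)]
top gate_handle [([0.606, -0.148, 0.151], 0.65)]
top mark []
top guard [([0.332, 0.483, -0.001], 0.88), ([0.321, 0.34, 0.006], 0.58), ([0.488, 0.109, 0.1], 0.57)]
p handle bottom [321.19187774 290.82063047] mark top [256.29221845 302.44564395]
q handle bottom [302.87969238 281.84410331] mark top [293.08242233 273.27428642]
297 276
```

View pics/w10.png

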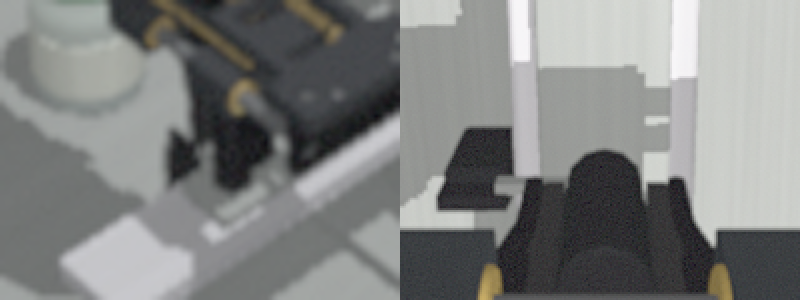

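Right: the handle base rim is at row 275 and the mark block spans rows 264–304. The gate is out about 46 mm with the handle firmly held. I'll do the final relative measurement in this close view.

Run:
```python
from h import *
p=robot.snapshot("wrist"); g=p["frame"].astype(int).sum(2)
print("mark col 250",list(zip(range(258,312),g[258:312,245:262].mean(1).astype(int).tolist())))
print("handle col 322",list(zip(range(268,284),g[268:284,319:324].mean(1).astype(int).tolist())))
for v in (274,275,276): print("handle axis y",v,ray(p,(322,v),.110)[1]-.010)
for v in (263.5,264.5): print("upper",v,[round(ray(p,(255,v),z)[1]-.006,4) for z in (.075,.083)])
for v in (303.5,304.5): print("lower",v,[round(ray(p,(248,v),z)[1]+o,4) for z,o in ((.105,.006),(.109,.006),(.117,.002))])
for y in (-.148,-.150,-.152): print(y,[np.round(proj(p,[.57,y+o,z])[1],1) for o,z in ((.006,.075),(.006,.109),(-.006,.109),(.002,.117),(-.002,.117))])
```

```text
mark col 250 [(258, 316), (259, 317), (260, 318), (261, 321), (262, 315), (263, 269), (264, 198), (265, 153), (266, 147), (267, 144), (268, 138), (269, 129), (270, 122), (271, 113), (272, 105), (273, 99), (274, 90), (275, 81), (276, 74), (277, 63), (278, 57), (279, 53), (280, 48), (281, 48), (282, 44), (283, 46), (284, 51), (285, 55), (286, 58), (287, 59), (288, 59), (289, 59), (290, 57), (291, 47), (292, 45), (293, 42), (294, 42), (295, 45), (296, 42), (297, 46), (298, 50), (299, 54), (300, 57), (301, 55), (302, 56), (303, 48), (304, 79), (305, 224), (306, 387), (307, 458), (308, 465), (309, 461), (310, 460), (311, 463)]
handle col 322 [(268, 328), (269, 329), (270, 328), (271, 327), (272, 332), (273, 318), (274, 232), (275, 108), (276, 45), (277, 32), (278, 46), (279, 41), (280, 44), (281, 42), (282, 46), (283, 43)]
handle axis y 274 -0.1480857012130539
handle axis y 275 -0.14863999992277366
handle axis y 276 -0.1491952447130801
upper 263.5 [np.float64(-0.1504), np.float64(-0.1475)]
upper 264.5 [np.float64(-0.1511), np.float64(-0.1481)]
lower 303.5 [np.float64(-0.1503), np.float64(-0.1483), np.float64(-0.1484)]
lower 304.5 [np.float64(-0.1509), np.float64(-0.1489), np.float64(-0.1489)]
-0.148 [np.float64(259.6), np.float64(281.9), np.float64(302.8), np.float64(295.5), np.float64(302.7)]
-0.15 [np.float64(262.7), np.float64(285.4), np.float64(306.2), np.float64(299.1), np.float64(306.3)]
-0.152 [np.float64(265.7), np.float64(288.9), np.float64(309.6), np.float64(302.7), np.float64(309.8)]
```

Handle axis y is about −0.1484 and the fin mid-plane about −0.1492. Allowing for the guide's slight turn, about 1.5–2 mm more is needed, plus the compliance sag of about 2 mm.

{"method": "play_rows", "body": {"steps": [[[0, 0, 0, 0, -0.2, 0, 1], [0, 0, 0, 0, -0.4, 0, 1], [0, 0, 0, 0, -0.4, 0, 1], [0, 0, 0, 0, -0.4, 0, 1], [0, 0, 0, 0, -0.4, 0, 1], [0, 0, 0, 0, -0.4, 0, 1]]]}}

```text
time: 17.65
tool_pos: [0.605, -0.149, 0.1317]
tcp_rot: [-3.136, -0.002, -0.022]
contact_force: [-2.8, 7.6, 2.4]
grip_width: 0.0193
```

Run:
```python
from h import *
st(); p=look("wrist",["gate_handle","mark"]); look("scene",["gate_handle","guard","bar_mid"])
g=p["frame"].astype(int).sum(2)
def cross(col,rows,t):
    a=g[rows[0]:rows[1],col[0]:col[1]].mean(1); i=np.where((a[:-1]>t)!=(a[1:]>t))[0]; return [round(rows[0]+k+(a[k]-t)/(a[k]-a[k+1]),1) for k in i]
h=cross((319,324),(262,285),190); m=cross((244,260),(292,312),250); print(h,m)
yh=ray(p,(321,h[-1]+.3),.110)[1]-.010; ym=ray(p,(250,m[-1]-.3),.117)[1]+.002
print("handle",yh,"fin",ym,"travel still to go (mm)",1000*(yh-ym+.0007))
print("time",robot.read_state()["time"])
```

```text
{'time': 17.65, 'tool_pos': [0.605, -0.149, 0.132], 'tcp_rot': [-3.136, -0.002, -0.022], 'contact_force': [-2.762, 7.571, 2.408], 'grip_width': 0.019, 'joints': [0.634, 0.402, -0.584, 1.621, 0.229, 1.187, -0.021]}
wrist gate_handle [([0.574, -0.152, 0.075], 0.71), ([0.602, -0.151, 0.148], 0.55)]
wrist mark [([0.576, -0.147, 0.075], 0.56)]
scene gate_handle [([0.605, -0.15, 0.151], 0.63)]
scene guard [([0.49, 0.103, 0.096], 0.88), ([0.318, 0.338, 0.001], 0.71), ([0.333, 0.484, -0.001], 0.66)]
scene bar_mid [([0.486, 0.105, 0.162], 0.92)]
[np.float64(274.4)] [np.float64(302.2)]
handle -0.1499460306990141 fin -0.14909020953076457 travel still to go (mm) -0.15582116824953204
time 18.0
```

Run:
```python
from h import *
st(); print(robot.close_job())
```

```text
{'time': 18.0, 'tool_pos': [0.605, -0.149, 0.132], 'tcp_rot': [-3.136, -0.002, -0.022], 'contact_force': [-1.383, 8.089, 2.32], 'grip_width': 0.019, 'joints': [0.634, 0.402, -0.584, 1.621, 0.229, 1.187, -0.021]}
the job is handed in; nothing more can be done
None
```

The white guard hangs astride the bar, released, and the arm is holding the gate open at the mark. I handed in at 18.0 s, against the 58 s limit.

**Last checks**
- **Guard:** the last scene view put its origin at (0.490, 0.103, 0.096). From the bar I expected about (0.490, 0.105, 0.097). The top camera put it about 4 mm further along the bar (y 0.109), which is within the networks' error.
- **Gate:** in the close wrist view the handle was within about 0.2 mm of level with the fin, allowing for the dispenser's slight turn of about −1°. The network's handle points agree to a few mm. Travel is roughly 47–49 mm.
- **Hold:** the tool feels an 8 N pull toward shut, and the opening is a steady 19 mm on the 20 mm post at 50 N grip.

**What disagreed or fell short**
- The bar's x position came out at 0.489 or 0.493 depending on the view. I trusted the closest view, and the guard went over the bar without touching it until it seated.
- The networks sometimes mixed up the mark with the handle or other objects. I used the edge fit instead.
- I viewed 13 pictures, three over the budget of 10.
- I did not check the bystanders with a last picture. The arm was kept clear of them throughout.

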